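Set the picking port for the seal-ring order

ROBOT

A 7-joint arm with a two-finger parallel gripper is mounted at the origin on the work surface. World frame = base frame: x ahead of the robot, y to its left, z up, the work surface at z = 0. Lengths are in m, angles in rad, forces in N, time in s.
With the tool pointing down it reaches from about 0.4 to 0.875 m from the base axis. Payload 4.4 kg.
Tool frame: the origin (TCP) lies at the very end of the fingers, on their centre line; the grasp point (between the pads) lies 19 mm behind it; z points along the fingers, y is the line along which they close (so a half turn about z gives the same grasp; the last joint's range is limited). The gripper opens to 85 mm and grips with 20 to 120 N. Pads are 22 mm wide; open, the fingers measure 114 mm over their backs; the gripper's body (76 mm by 85 mm) begins 54 mm behind the grasp point. The pads swing forward as they close: fully open they stand 13 mm farther back than shut.
Start: joints at [-1.258, 0.628, 0.038, 1.517, -0.027, 0.996, -0.02], TCP at [0.24, 0.604, 0.231] pointing down, gripper open.
Joint ranges: [-3.06, 3.06], [-0.37, 2.12], [-1.25, 1.32], [0.18, 2.47], [-1.1, 4.24], [0.23, 1.98], [-2.94, 2.94]. Speed limits (rad/s): [2.57, 2.57, 3.14, 3.14, 3.14, 3.14, 3.14].

INTERFACE

Orientations are given as a rotation vector (axis times angle).
In Python, from plant import bot gives the robot as it stands. The module is installed in compiled form; this text tells all that it offers.
- The arm moves only by the tool send_rows, never from a script. Its argument "moves" is a list of rows, each a list of 7 numbers: the shift along the tool's x, y, z in cm, then the turn, a rotation vector about the tool's x, y, z in degrees, then the opening, from 0 (shut) to 1 (fully open). A call has 1 to 20 rows; each row is the pose to reach, as a shift and turn from the pose commanded when the call began, along the tool's axes at that moment; what a row does not reach only later rows make up. A row lasts 1/10 s, in which the tool goes at most 50 mm and 8.59 degrees, less where a joint would pass 70% of its speed; a pose out of reach is approached as far as the arm can. A call with a gripper value outside its range is refused whole. The fingers move at their own pace and stop on an object; "force" is the grip in N (left out, the last holds). Time passes only in rows, so rows that repeat a pose let the fingers close. It gives the time, the measured TCP pose, the force, the opening and the grip force at its end, in the units of the state.
- bot.observe(): the state, without advancing time (a new reading comes with each control period).
- bot.camera(name): name is "side" or "top"; returns (picture, depth): 400x640x3 uint8, red, green, blue; 400x640 float32, m along the optical axis (not along the pixel's ray), 0 where there is no reading.
- bot.get_calibration(name): a dict with "K" (3x3 intrinsics, pixels), "extrinsics" (4x4, takes a point from camera to world coordinates). Camera axes: x right, y up, looking along -z (the intrinsics and any distortion apply to the point x, -y, -z); pixel columns grow to the right and rows downward; lengths in m; the calibration is good to about 2 mm. A picture is of the moment at which its call begins. get_calibration takes no time and is no camera call.
- bot.close_job(): hands the job in; it is judged then, once.
The state is a dict: "t": time; "joints": joint angles; "joint_vel": joint speeds; "joint_efforts": joint torques, N m; "tcp_pos": TCP position; "eef_rot": TCP orientation; "wrist_force": force on the tool from outside, world axes, zero at the start; "ft_torque": the same for the moment, N m; "gripper_width": finger opening in m; "gripper_force": force on a finger pad.
Only numpy, scipy, OpenCV 4.12 (cv2) and the standard library are available. Lean on these libraries where they do the work, as an engineer would, in place of code of your own. Each camera call takes 0.05 s, during which the arm holds its last target. There are 200 camera calls.

TASK

Get the picking port ready for the seal-ring order: switch the counting scale on by pressing the raised half of its red rocker fully down, then press the orange key in front of the bin of black rubber rings fully down, and last press the green release button fully down. They stay down by themselves. Press no other key, leave the red stop button alone, and leave the blue tray on the scale and all loose things where they are: nothing is to be picked up or pushed aside.

Things in the scene. Friction and masses are not known exactly. Their poses are not given: they have to be found in the camera images.
- scale: fixed white counting scale, 260 x 210 mm; front deck (nearer the robot) 50 mm high, steel pan behind it 70 mm high with a loose blue tray on it reaching to 105 mm. Origin at the centre of its underside, x from deck to pan, y to the left, z up. Rocker pivot at x = -90, y = 45, z = 53.5 mm of this frame
- scale_rocker (a joint): red rocker on the scale's front deck, 28 mm (scale x) by 58 mm (scale y): an open V of two flat halves hinged in the middle about the scale's x axis. 0 = off: left (+y) half, with a white stripe, raised 0.32 rad, right half level; 0.32 = on: left half pressed down level, right half raised. Gives way at about 4 N 20 mm from the pivot, stays where left. Starts at 0 to 0.04
- rocker_raised (a point): point on the upper face of the rocker's raised, white-striped half, 20 mm from the pivot; moves and tilts with the rocker, about 64 mm above the table when off and about 58 mm when on. Its axes lie parallel to the scale's when off, turned by minus the joint value about x
- key_rings (a joint): orange push key, 30 mm (x) by 36 mm (y), on the black module in front of the bin of black rubber rings; 0 = up, 0.006 m = fully down. It gives way at about 4 N, moves straight down and stays where it is left. Starts between 0 and 0.0008
- key_rings_top (a point): centre of the flat top of the orange key in front of the bin of black rubber rings, about 63 mm above the table when up; moves with the key. Its x axis points from the key to its bin, z up. The bin's rim stands 24 mm above the raised key and begins 37 mm behind (+x of) its centre
- key_brass (a joint): orange push key, 30 mm (x) by 36 mm (y), on the black module in front of the bin of brass fittings; 0 = up, 0.006 m = fully down. It gives way at about 4 N, moves straight down and stays where it is left. Starts between 0 and 0.0008. Not to be pressed
- key_brass_top (a point): centre of the flat top of the orange key in front of the bin of brass fittings, about 63 mm above the table when up; moves with the key. Its x axis points from the key to its bin, z up. The bin's rim stands 24 mm above the raised key and begins 37 mm behind (+x of) its centre
- key_caps (a joint): orange push key, 30 mm (x) by 36 mm (y), on the black module in front of the bin of red caps; 0 = up, 0.006 m = fully down. It gives way at about 4 N, moves straight down and stays where it is left. Starts between 0 and 0.0008. Not to be pressed
- key_caps_top (a point): centre of the flat top of the orange key in front of the bin of red caps, about 63 mm above the table when up; moves with the key. Its x axis points from the key to its bin, z up. The bin's rim stands 24 mm above the raised key and begins 37 mm behind (+x of) its centre
- bin_rings: fixed open grey bin, 150 x 112 x 75 mm, holding black rubber rings; standing on the rack; origin at the centre of its underside (5 mm from the middle of the walls), x axis away from its key, z up. Its black key module, 42 mm high, stands in front with the key centre at x = -107 mm, y = 0 of this frame
- bin_brass: fixed open grey bin, 150 x 112 x 75 mm, holding brass fittings; standing on the rack; origin at the centre of its underside (5 mm from the middle of the walls), x axis away from its key, z up. Its black key module, 42 mm high, stands in front with the key centre at x = -107 mm, y = 0 of this frame
- bin_caps: fixed open grey bin, 150 x 112 x 75 mm, holding red caps; standing on the rack; origin at the centre of its underside (5 mm from the middle of the walls), x axis away from its key, z up. Its black key module, 42 mm high, stands in front with the key centre at x = -107 mm, y = 0 of this frame
- release_button (a joint): round green push button, 33 mm across, on a grey box of 75 x 80 x 50 mm; 0 = up, 0.006 m = fully down, its top then still 5 mm above its steel collar (42 mm across). Gives way at about 4 N, moves straight down and stays where it is left. Starts at 0 to 0.0008
- release_button_top (a point): centre of the flat top of the green button, 74 mm above the table when up; moves with the button. x axis away from the robot side of the box, z up
- stop_button (a joint): red mushroom stop button, 40 mm across, on a yellow box beside the grey one (centres 110 mm apart); 0 = up, grows to 0.006 m when pressed. Not to be pressed
- stop_button_top (a point): centre of the top of the red mushroom, 84 mm above the table
- tray: loose empty blue tray, 120 x 150 x 35 mm, on the scale's pan; origin at the centre of its underside. Leave it there
- tape: loose roll of brown tape lying flat, 90 mm across, 48 mm high; origin at the centre of its underside
- knife: loose red box knife, 155 mm long (its x), 26 mm wide, 16 mm high; origin under its middle
- marker: loose white marker with blue cap, 130 mm long (its x), 16 mm high; origin under its middle
- carton: loose small cardboard box, 70 x 50 x 55 mm; origin at the centre of its underside
- jar: loose white jar with blue cap, 60 mm across, 85 mm high; origin at the centre of its underside
- mug: loose blue mug, 76 mm across, 90 mm high; origin at the centre of its underside

How it is judged:
On the way, in this order (a step that is already met when the one before it is completed fails the run):
1. the scale's rocker is pressed over to on (value of joint scale_rocker above 0.26 rad), for 0.1 s.
2. the key of the bin of black rings is pressed down (value of joint key_rings above 0.0045 m), for 0.1 s.
3. the green release button is pressed down (value of joint release_button above 0.0045 m), for 0.1 s.
At the end, for the whole second after the job is handed in: The rocker is over to on (above 0.26 of 0.32 rad), the key of the ring bin and the green button are down (more than 4.5 of 6 mm), the other two keys and the red stop are up (under 2 mm), and every loose thing is at rest within 20 mm of where it stood (value of joint scale_rocker above 0.26 rad and value of joint each of key_rings, release_button above 0.0045 m and value of joint each of key_brass, key_caps, stop_button below 0.002 m and distance of each of tray, tape, knife, marker, carton, jar, mug from where it was at the start of the episode below 0.02 m and linear speed of each of tray, tape, knife, marker, carton, jar, mug below 0.02 m/s); the robot touches nothing.
It fails at once if the key of the brass bin or of the cap bin is pressed (2 mm) (value of joint any of key_brass, key_caps above 0.002 m).
It fails at once if the red stop button is pressed (2 mm) (value of joint stop_button above 0.002 m).
It fails at once if the tray on the scale is lifted, carried or shifted by more than 20 mm (distance of tray from where it was at the start of the episode above 0.02 m).
It fails at once if another loose thing is lifted, carried or shifted by more than 20 mm (distance of any of tape, knife, marker, carton, jar, mug from where it was at the start of the episode above 0.02 m).
It also fails if it takes over 51 s, if anything falls off the work surface, if the arm or the gripper's body presses on something with over 40 N, if the wrist force passes 120 N, or if a joint passes its speed limit or range.

## Working session

There is one attempt and no reset: what is moved stays moved. The work goes in short steps, Python scripts to look and compute and a tool call to move; the robot and the scene stay as the last step left them, time stands still between calls to the robot, and variables do not carry over. Pictures are saved under pics/ and viewed, at most 10 in all, crops included, and the job is handed in when it is done.

Besides the shell and the picture viewer there is one more tool, called by a JSON object that holds its "method" and its "body", one argument or row to a line. send_rows: Moves the arm, as the interface text tells. Its arguments: {"type":"object","properties":{"moves":{"type":"array"},"force":{"type":"number"}},"required":["moves"]}

```bash
mkdir -p pics
cat > h.py <<'E'
import numpy as np, cv2
from plant import bot
def cam(n):
    im,d=bot.camera(n); c=bot.get_calibration(n); return im,d,c
def pt(c,d,u,v):
    K=c["K"]; z=d[v,u] if not np.isscalar(d) else d
    p=np.array([(u-K[0,2])/K[0,0]*z,-(v-K[1,2])/K[1,1]*z,-z,1.]); return (c["extrinsics"]@p)[:3]
def cloud(c,d):
    K=c["K"]; v,u=np.indices(d.shape)
    P=np.stack([(u-K[0,2])/K[0,0]*d,-(v-K[1,2])/K[1,1]*d,-d,np.ones_like(d)],-1)
    return (P@c["extrinsics"].T)[...,:3]
E
python3 - <<'E'
from h import *
for n in("top","side"):
    im,d,c=cam(n); cv2.imwrite(f"pics/{n}0.png",im[...,::-1]); np.savez(f"{n}0.npz",im=im,d=d,K=c["K"],E=c["extrinsics"])
    print(n,{k:(np.round(v,4).tolist() if isinstance(v,np.ndarray) else v) for k,v in c.items()},(d>0).mean())
s=bot.observe(); print(s)
E
```

```text
top {'K': [[369.1678, 0.0, 318.869], [0.0, 369.1678, 199.4126], [0.0, 0.0, 1.0]], 'extrinsics': [[-0.0055, 0.9938, -0.1108, 0.4741], [-0.9999, -0.0065, -0.0085, -0.0225], [-0.0091, 0.1108, 0.9938, 1.0535], [0.0, 0.0, 0.0, 1.0]]} 0.9958203125
side {'K': [[391.8824, 0.0, 312.4876], [0.0, 391.8824, 200.4219], [0.0, 0.0, 1.0]], 'extrinsics': [[-0.9745, 0.1808, -0.1328, 0.4585], [-0.2236, -0.7361, 0.6388, 0.5869], [0.0178, 0.6522, 0.7578, 0.7845], [0.0, 0.0, 0.0, 1.0]]} 0.99609375
{'t': 0.1, 'joints': array([-1.25784335,  0.62925301,  0.03845139,  1.51823636, -0.02701806,
        0.99628642, -0.02003053]), 'joint_vel': array([-1.85767164e-03, -1.43639516e-03, -7.38607343e-04, -4.51176287e-04,
        6.94107002e-04,  3.81087058e-06,  8.07321459e-04]), 'joint_efforts': array([ 3.63631298e-03, -5.64537907e+01,  1.23079218e+00, -1.93977910e+01,
        1.13498059e-02,  5.30746343e-03,  8.05921388e-06]), 'tcp_pos': array([0.24011587, 0.60344452, 0.23049168]), 'eef_rot': array([-5.91405101e-01, -3.08510889e+00,  2.57007786e-03]), 'wrist_force': array([0.70323981, 0.60772349, 0.03592608]), 'ft_torque': array([-0.01562284,  0.01611079, -0.02385703]), 'gripper_force': 0.0, 'gripper_width': 0.08512391751054896}
```

View pics/top0.png

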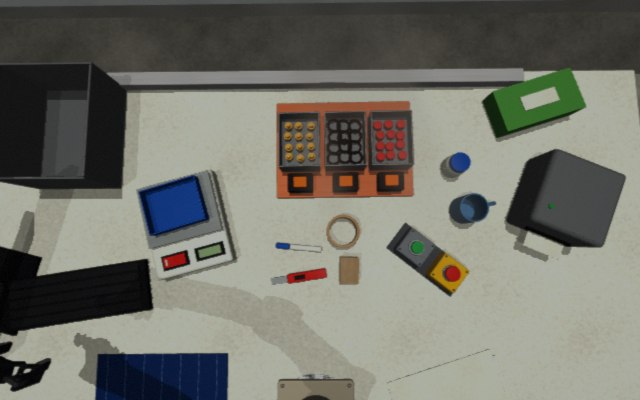

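View pics/side0.png

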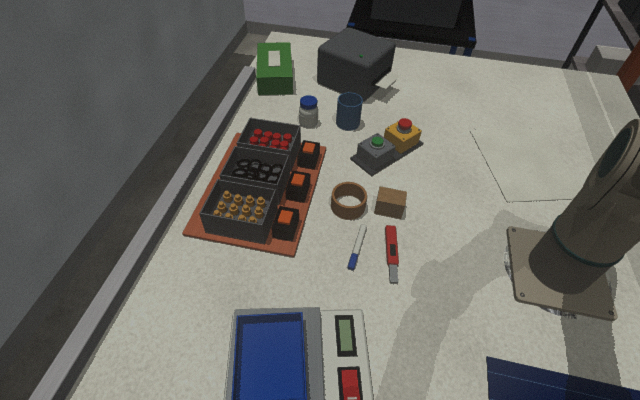

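The top view shows the rocker at about (175,260), the middle bin holding black rings with its key at about (346,181), the green button at (417,248) and the red stop at (452,273). In the side view the same things are at (350,383), (298,183) and (377,142).

```bash
python3 - <<'E'
from h import *
def onplane(c,uv,z):
    o=c["extrinsics"][:3,3]; r=pt(c,1.0,*uv)-o; return o+r*(z-o[2])/r[2]
for n,boxes in (("top",dict(rocker=(155,245,195,275),keyB=(286,172,316,192),key=(332,172,360,192),keyC=(376,172,406,190),green=(405,236,430,260),stop=(440,262,465,287),lcd=(190,240,230,265),tray=(135,172,215,240))),
        ("side",dict(rocker=(335,362,366,400),keyB=(270,205,300,240),key=(285,168,312,203),keyC=(298,135,325,170),green=(365,130,390,152),stop=(392,115,418,135)))):
    z=np.load(n+"0.npz"); im,d=z["im"],z["d"]; c=dict(K=z["K"],extrinsics=z["E"]); P=cloud(c,d)
    hsv=cv2.cvtColor(im,cv2.COLOR_RGB2HSV); H,S,V=[hsv[...,i].astype(int) for i in range(3)]
    for k,(a,b,e,f) in boxes.items():
        m=np.zeros(d.shape,bool)
        if k in("rocker","stop"): mm=((H<8)|(H>172))&(S>150)&(V>90)
        elif k.startswith("key"): mm=(H<16)&(S>150)&(V>120)
        elif k=="green": mm=(H>45)&(H<90)&(S>110)
        elif k=="lcd": mm=(H>30)&(H<90)&(S>40)
        else: mm=(H>100)&(H<130)&(S>150)
        m[b:f,a:e]=mm[b:f,a:e]
        q,lab,st,_=cv2.connectedComponentsWithStats(m.astype(np.uint8)); m=lab==1+st[1:,4].argmax()
        v,u=np.nonzero(m); cen=(u.mean(),v.mean()); p=P[m]
        zt=dict(rocker=.06,green=.074,stop=.084,lcd=.05,tray=.1).get(k,.063)
        rr=cv2.minAreaRect(np.stack([u,v],1).astype(np.float32))
        L=np.array([onplane(c,x,zt) for x in cv2.boxPoints(rr)])
        print(n,k,m.sum(),np.round(cen,1),"ray",np.round(onplane(c,cen,zt),4),"depthmed",np.round(np.median(p,0),4),"zmax",p[:,2].max().round(4),"\n   corners",np.round(L[:,:2],3).tolist())
E
python3 - <<'E'
import cv2
a=cv2.imread("pics/top0.png")[160:290,130:240]; b=cv2.imread("pics/side0.png")[300:400,310:390]
a=cv2.resize(a,None,fx=4,fy=4); b=cv2.resize(b,None,fx=3.5,fy=3.5,interpolation=2)
b=cv2.copyMakeBorder(b,0,520-b.shape[0],0,0,0); cv2.imwrite("pics/z.png",cv2.hconcat([a,b]))
E
```

```text
top rocker 218 [174.7 260.1] ray [0.4244 0.3718 0.06  ] depthmed [0.4247 0.3716 0.0594] zmax 1.0535 
   corners [[0.429, 0.407], [0.445, 0.348], [0.418, 0.34], [0.403, 0.399]]
top keyB 122 [299.4 181.5] ray [0.634  0.0386 0.063 ] depthmed [0.635  0.0395 0.0629] zmax 1.0535 
   corners [[0.646, 0.056], [0.646, 0.023], [0.621, 0.023], [0.622, 0.056]]
top key 126 [345.2 180.5] ray [ 0.6359 -0.0857  0.063 ] depthmed [ 0.6368 -0.0853  0.0632] zmax 0.067 
   corners [[0.648, -0.069], [0.648, -0.102], [0.623, -0.101], [0.624, -0.069]]
top keyC 121 [391.4 179.5] ray [ 0.6377 -0.2111  0.063 ] depthmed [ 0.6385 -0.2104  0.0632] zmax 0.0674 
   corners [[0.65, -0.194], [0.65, -0.226], [0.625, -0.226], [0.625, -0.193]]
top green 116 [417.  247.1] ray [ 0.4558 -0.2711  0.074 ] depthmed [ 0.456  -0.271   0.0743] zmax 1.0535 
   corners [[0.456, -0.25], [0.477, -0.272], [0.456, -0.292], [0.435, -0.27]]
top stop 168 [452.4 273.4] ray [ 0.3883 -0.3573  0.084 ] depthmed [ 0.3891 -0.3567  0.0842] zmax 1.0535 
   corners [[0.407, -0.342], [0.407, -0.375], [0.371, -0.373], [0.372, -0.34]]
top lcd 275 [20
[... 723 characters left out ...]
-0.0836  0.063 ] depthmed [ 0.6377 -0.0831  0.0634] zmax 0.7845 
   corners [[0.651, -0.068], [0.652, -0.104], [0.625, -0.099], [0.624, -0.063]]
side keyC 84 [308.4 146.9] ray [ 0.6392 -0.2082  0.063 ] depthmed [ 0.6389 -0.2077  0.0637] zmax 0.0667 
   corners [[0.652, -0.192], [0.656, -0.227], [0.627, -0.225], [0.623, -0.191]]
side green 62 [377.1 140.2] ray [ 0.4583 -0.2692  0.074 ] depthmed [ 0.4584 -0.2686  0.0742] zmax 0.7845 
   corners [[0.474, -0.279], [0.447, -0.286], [0.444, -0.261], [0.471, -0.254]]
side stop 82 [404.9 122.5] ray [ 0.39   -0.3541  0.084 ] depthmed [ 0.39   -0.3532  0.0846] zmax 0.7845 
   corners [[0.408, -0.366], [0.374, -0.375], [0.372, -0.342], [0.405, -0.334]]
```

View pics/z.png

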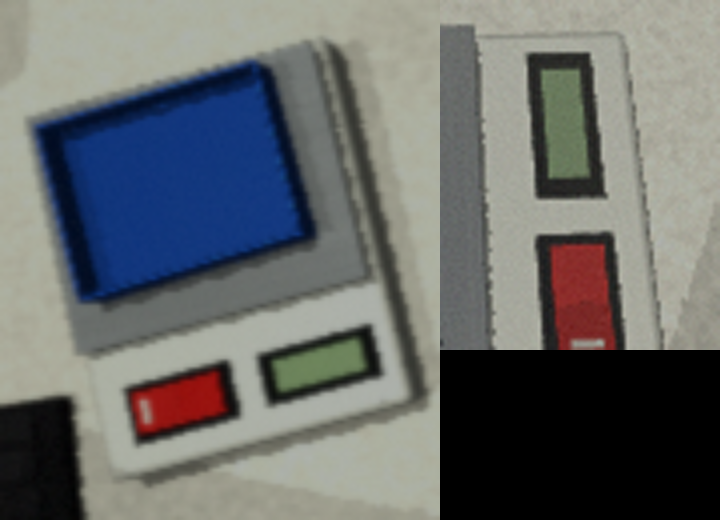

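The crop confirms that the white stripe is on the left (+y) half, so that half is raised. A dark ribbed object near the scale (80,295) needs a depth check before I move.

Run:
```python
from h import *
z=np.load("top0.npz"); P=cloud(dict(K=z["K"],extrinsics=z["E"]),z["d"])
for u,v in [(145,270),(145,300),(100,290),(50,300),(20,320),(20,370),(20,265),(130,370),(90,360),(60,100),(115,130),(118,185),(30,225)]: print((u,v),np.round(P[v,u],3))
R=cv2.Rodrigues(bot.observe()["eef_rot"])[0]; print(R.round(3))
```

```text
(145, 270) [0.396 0.467 0.024]
(145, 300) [0.315 0.465 0.021]
(100, 290) [0.343 0.589 0.024]
(50, 300) [0.316 0.727 0.021]
(20, 320) [0.264 0.802 0.025]
(20, 370) [0.228 0.564 0.312]
(20, 265) [0.411 0.825 0.013]
(130, 370) [0.124 0.507 0.001]
(90, 360) [0.151 0.619 0.   ]
(60, 100) [0.893 0.753 0.004]
(115, 130) [0.786 0.559 0.048]
(118, 185) [0.635 0.561 0.014]
(30, 225) [ 0.523  0.816 -0.   ]
[[-0.929  0.37  -0.001]
 [ 0.37   0.929 -0.002]
 [-0.    -0.002 -1.   ]]
```

{"method": "send_rows", "body": {
  "moves": [
    [-4.1,-2.2,1,8.5,0,0,0],
    [-4.1,-2.2,1.5,0,0,8.5,0],
    [-8.2,-4.4,3.5,0,0,17,0],
    [-12.3,-6.6,5.5,0,0,25.5,0],
    [-16.4,-8.8,7.5,0,0,34,0],
    [-20.5,-11,9,0,0,42.5,0],
    [-24.75,-13.2,11,0,0,51,0],
    [-24.75,-13.2,12,0,0,53.3,0],
    [-24.75,-13.2,12,0,0,53.3,0],
    [-24.75,-13.2,12,0,0,53.3,0]
  ],
  "force": 40
}}

```text
t: 1.1
tcp_pos: [0.4206, 0.3907, 0.1112]
eef_rot: [-1.908, -2.495, 0.001]
wrist_force: [1.0, 0.2, 0.4]
gripper_width: 0.0001
gripper_force: 0.0
```

{"method": "send_rows", "body": {
  "moves": [
    [0,0,3,0,0,0,0],
    [0,0,4.3,0,0,0,0],
    [0,0,4.6,0,0,0,0],
    [0,0,4.8,0,0,0,0],
    [0,0,5.0,0,0,0,0],
    [0,0,5.2,0,0,0,0],
    [0,0,5.3,0,0,0,0],
    [0,0,5.4,0,0,0,0],
    [0,0,5.4,0,0,0,0]
  ]
}}

```text
t: 2.0
tcp_pos: [0.4218, 0.3909, 0.0581]
eef_rot: [-1.912, -2.492, -0.004]
wrist_force: [-3.0, 1.8, 7.3]
gripper_width: 0.0
gripper_force: 3.8
```

{"method": "send_rows", "body": {
  "moves": [
    [0,0,0.1,0,0,0,0],
    [0,0,0.2,0,0,0,0],
    [0,0,0.2,0,0,0,0]
  ]
}}

```text
t: 2.3
tcp_pos: [0.422, 0.391, 0.0579]
eef_rot: [-1.912, -2.492, -0.005]
wrist_force: [-4.1, 1.4, 23.3]
gripper_width: 0.0001
gripper_force: 11.4
```

{"method": "send_rows", "body": {
  "moves": [
    [0,0,-4,0,0,0,0],
    [0,0,-8.5,0,0,0,0],
    [-4,0.6,-9.5,0,0,-6,0],
    [-8.5,1.4,-9.5,0,0,-13,0],
    [-13,2.1,-9.5,0,0,-20,0],
    [-17.5,2.8,-9.5,0,0,-27,0],
    [-22,3.5,-9.5,0,0,-34,0],
    [-26.5,4.2,-9.5,0,0,-41,0],
    [-31,5,-9.5,0,0,-48,0],
    [-35.5,5.7,-9.5,0,0,-55,0],
    [-40,6.4,-9.5,0,0,-62,0],
    [-44.5,7.1,-9.5,0,0,-69,0],
    [-49,7.8,-9.5,0,0,-74.8,0],
    [-51.4,8.2,-8.5,0,0,-74.8,0],
    [-51.4,8.2,-7,0,0,-74.8,0],
    [-51.4,8.2,-6,0,0,-74.8,0]
  ]
}}

```text
t: 3.9
tcp_pos: [0.6324, -0.0868, 0.1133]
eef_rot: [-0.009, -3.139, 0.0]
wrist_force: [-0.0, 0.5, -0.3]
gripper_width: -0.0001
gripper_force: 0.0
```

Run:
```python
from h import *
o=bot.observe(); print(o["tcp_pos"],o["joints"].round(2),cv2.Rodrigues(o["eef_rot"])[0].round(3))
im,d,c=cam("side"); im2,d2,c2=cam("top"); im=im[...,::-1]; im2=im2[...,::-1]
a=cv2.resize(im2[160:290,130:240],(340,400)); cv2.imwrite("pics/m.png",cv2.hconcat([im[:,220:600].copy(),a]))
```

```text
[ 0.63235887 -0.08678563  0.11333623] [ 0.19  0.75 -0.17  1.65  0.17  0.76  1.51] [[-1.     0.006 -0.003]
 [ 0.006  1.    -0.   ]
 [ 0.003 -0.    -1.   ]]
```

View pics/m.png

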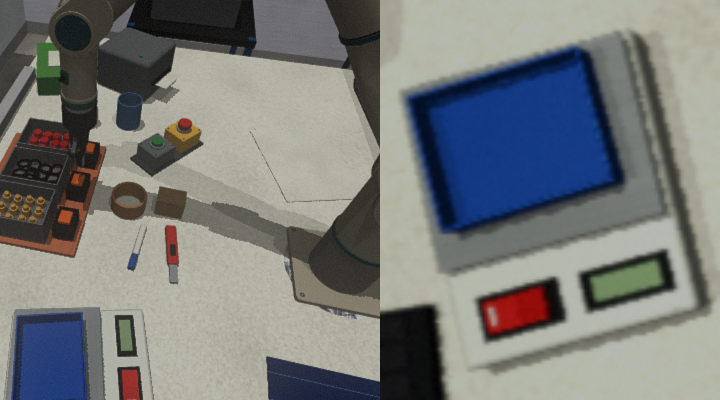

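The rocker's dark gap has moved to its right end, so it is over to on and the tray hasn't moved. The side view shows the tool above the middle (ring) key, so I press it now.

{"method": "send_rows", "body": {
  "moves": [
    [-0.2,0.2,2.5,0,0,0,0],
    [-0.2,0.2,4.5,0,0,0,0],
    [-0.2,0.2,4.9,0,0,0,0],
    [-0.2,0.2,5.2,0,0,0,0],
    [-0.2,0.2,5.4,0,0,0,0],
    [-0.2,0.2,5.6,0,0,0,0],
    [-0.2,0.2,5.75,0,0,0,0],
    [-0.2,0.2,5.85,0,0,0,0],
    [-0.2,0.2,5.85,0,0,0,0]
  ]
}}

```text
t: 4.9
tcp_pos: [0.6363, -0.0831, 0.0572]
eef_rot: [0.005, 3.14, 0.001]
wrist_force: [-1.4, 3.0, 4.2]
gripper_width: -0.0001
gripper_force: 2.0
```

{"method": "send_rows", "body": {
  "moves": [
    [0,0,0.15,0,0,0,0],
    [0,0,0.25,0,0,0,0],
    [0,0,0.25,0,0,0,0]
  ]
}}

```text
t: 5.2
tcp_pos: [0.6364, -0.0831, 0.0568]
eef_rot: [0.006, 3.14, 0.0]
wrist_force: [-5.5, 3.0, 18.7]
gripper_width: -0.0003
gripper_force: 9.3
```

{"method": "send_rows", "body": {
  "moves": [
    [0,0,-4,0,0,0,0],
    [0,0,-8.5,0,0,0,0],
    [2,-2.1,-9,0,0,0,0],
    [5,-5.3,-9,0,0,0,0],
    [8,-8.4,-9,0,0,0,0],
    [11,-11.5,-9,0,0,0,0],
    [14,-14.7,-9,0,0,0,0],
    [17,-17.8,-8,0,0,0,0],
    [17.9,-18.7,-6,0,0,0,0],
    [17.9,-18.7,-5,0,0,0,0],
    [17.9,-18.7,-5,0,0,0,0]
  ]
}}

```text
t: 6.3
tcp_pos: [0.4559, -0.2694, 0.1031]
eef_rot: [-0.006, -3.14, -0.002]
wrist_force: [0.9, 0.1, -0.2]
gripper_width: 0.0002
gripper_force: 0.0
```

Run:
```python
from h import *
o=bot.observe(); print(o["tcp_pos"],o["wrist_force"])
im,d,c=cam("side"); P=cloud(c,d); im2,d2,c2=cam("top"); P2=cloud(c2,d2)
for n,q,I,b in(("side",P,im,(285,168,312,203)),("top",P2,im2,(332,172,360,192))):
    h=cv2.cvtColor(I,cv2.COLOR_RGB2HSV); m=np.zeros(q.shape[:2],bool); s=np.s_[b[1]:b[3],b[0]:b[2]]
    m[s]=(h[s][...,0]<16)&(h[s][...,1]>150)&(h[s][...,2]>120)
    print(n,m.sum(),np.median(q[m],0).round(4))
cv2.imwrite("pics/g.png",cv2.resize(im[90:250,270:450],None,fx=3,fy=3)[...,::-1])
```

```text
[ 0.45585952 -0.26944418  0.10305127] [ 0.90516074  0.12575168 -0.20859985]
side 132 [ 0.6387 -0.0844  0.0573]
top 154 [ 0.6354 -0.0881  0.0569]
```

View pics/g.png

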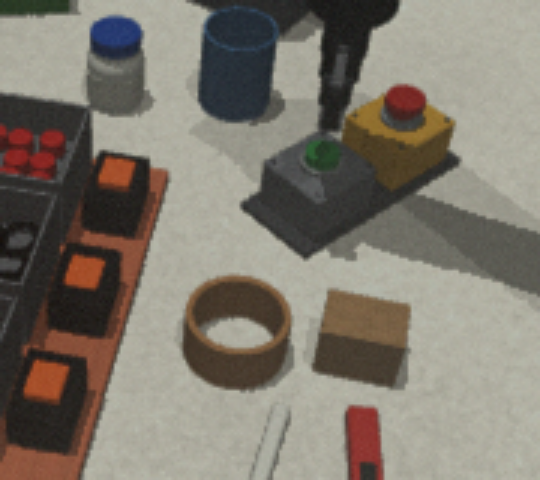

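The ring key is down: its top is now at 57 mm and sits lower than its neighbours in the crop. The tool hovers above the green button, so I press it next.

{"method": "send_rows", "body": {
  "moves": [
    [-0.1,0,2,0,0,0,0],
    [-0.1,0,2.7,0,0,0,0],
    [-0.1,0,3.0,0,0,0,0],
    [-0.1,0,3.2,0,0,0,0],
    [-0.1,0,3.4,0,0,0,0],
    [-0.1,0,3.6,0,0,0,0],
    [-0.1,0,3.75,0,0,0,0],
    [-0.1,0,3.85,0,0,0,0],
    [-0.1,0,3.85,0,0,0,0]
  ]
}}

```text
t: 7.3
tcp_pos: [0.4577, -0.2694, 0.0677]
eef_rot: [0.005, 3.14, -0.001]
wrist_force: [-2.8, 5.0, 19.4]
gripper_width: -0.0001
gripper_force: 9.7
```

Bottomed out (67.7 mm, 19 N). Next I lift clear and check.

{"method": "send_rows", "body": {
  "moves": [
    [0,0,-4,0,0,0,0],
    [0,0,-8,0,0,0,0],
    [2,3,-12,0,0,0,0],
    [2,6,-15,0,0,0,0],
    [0,10,-16,0,0,0,0],
    [0,14,-16,0,0,0,0],
    [0,18,-16,0,0,0,0],
    [0,18,-16,0,0,0,0],
    [0,18,-16,0,0,0,0]
  ]
}}

```text
t: 8.2
tcp_pos: [0.4578, -0.0898, 0.2259]
eef_rot: [0.003, 3.141, -0.001]
wrist_force: [0.8, -0.3, -0.6]
gripper_width: 0.0002
gripper_force: 0.0
```

Run:
```python
from h import *
im,d,c=cam("side"); P=cloud(c,d)
h=cv2.cvtColor(im,cv2.COLOR_RGB2HSV).astype(int); H,S,V=h[...,0],h[...,1],h[...,2]
red=((H<8)|(H>172))&(S>150)&(V>90)
for k,b,f in(("green",(365,128,392,155),(H>45)&(H<90)&(S>110)),("stop",(392,112,418,135),red),("keyB",(270,205,300,240),(H<16)&(S>150)&(V>120)),("key",(285,168,312,203),(H<16)&(S>150)&(V>120)),("keyC",(298,135,325,170),(H<16)&(S>150)&(V>120)),("rocker",(335,362,366,400),red)):
    m=np.zeros(d.shape,bool); s=np.s_[b[1]:b[3],b[0]:b[2]]; m[s]=f[s]
    if m.any(): print(k,m.sum(),np.median(P[m],0).round(4))
    if k=="rocker":
        for r in range(366,400,4):
            x=P[r][m[r]]; 
            if len(x): print("  ",r,np.median(x,0).round(4))
cv2.imwrite("pics/e.png",im[...,::-1]); print(bot.observe()["wrist_force"],bot.observe()["t"])
```

```text
green 42 [ 0.4592 -0.2649  0.0687]
stop 82 [ 0.3902 -0.3525  0.085 ]
keyB 159 [0.6372 0.0404 0.0627]
key 144 [ 0.638  -0.0865  0.0569]
keyC 98 [ 0.6391 -0.2062  0.0631]
rocker 458 [0.4278 0.3722 0.0604]
   370 [0.4335 0.3516 0.0673]
   374 [0.4323 0.3571 0.0651]
   378 [0.4302 0.363  0.0634]
   382 [0.4282 0.3687 0.0614]
   386 [0.4271 0.3746 0.0588]
   390 [0.4252 0.3809 0.0585]
   394 [0.4242 0.387  0.0588]
   398 [0.4214 0.3926 0.0587]
[-0.64575995 -0.42309164 -0.5899746 ] 8.25
```

View pics/e.png

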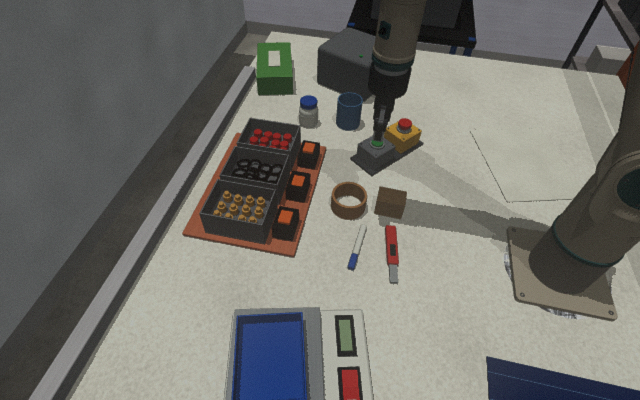

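The rocker is over to on: its left half is level at 58.7 mm and its right half raised. The ring key (57 mm) and the green button (68.7 mm) are down, the other keys and the stop are up, and the loose things stand where they were. The arm is clear of everything.

```bash
python3 -c "
from plant import bot
print(bot.close_job())"
```

```text
the job is handed in; nothing more can be done
None
```

I switched the scale on, then pressed the ring-bin key and the green release button fully down, in that order; the final camera check showed all three down and nothing else pressed or moved, and I handed the job in at about 8 s of the 51 s limit (no verdict was returned).

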